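Set up the sign-out pen stand and hold its foot leg at the mark

ROBOT

A 6-joint arm with a two-finger parallel gripper is mounted at the origin on a cart in front of the work surface, level with it; the furniture and walls round the work are solid. World frame = base frame: x ahead of the robot, y to its left, z up, the work surface at z = 0. Lengths are in mm, angles in rad, forces in N, time in s.
With the tool pointing down it reaches from about 275 to 825 mm from the base axis. Payload 5.2 kg.
Tool frame: the origin (TCP) lies between the finger pads, 19 mm behind the fingertips; this is the grasp point; z points along the fingers, y is the line along which they close (so a half turn about z gives the same grasp; the last joint's range is limited). The gripper opens to 93 mm and grips with 3 to 60 N. Pads are 15 mm wide; open, the fingers measure 128 mm over their backs; the gripper's body (75 mm by 188 mm) begins 65 mm behind the grasp point.
Start: joints at [1.041, 0.259, 1.535, -0, 1.348, -0.203], TCP at [176.536, 520.903, 237.453] pointing down, gripper open.
Joint ranges: [-3.14, 3.14], [-0.91, 2.08], [0.19, 2.58], [-1.22, 4.36], [0.22, 2.71], [-3.12, 3.12]. Speed limits (rad/s): [2.57, 2.57, 3.14, 3.14, 3.14, 3.14].

INTERFACE

Orientations are given as a unit quaternion [x, y, z, w].
In Python, from station import env gives the robot as it stands.
- The arm moves only by the shell command python3 -m handwheel 'ROWS' [FORCE]. ROWS is text: rows parted by semicolons, each of 5 numbers parted by spaces: the opening, from -1 (shut) to 1 (fully open), then the shift along the world's x, y, z in m, then the turn about the world's z in rad. In form: gripper tx ty tz yaw; .... A call has 1 to 20 rows; each row shifts and turns the commanded pose from where the row before left it; what a row does not reach is not made up. A row lasts 1/8 s, in which the tool goes at most 62.5 mm and 10.7 degrees, less where a joint would pass 70% of its speed; a pose out of reach is approached as far as the arm can. A call is refused whole if a number of a shift passes 0.0625 or a number of a turn 0.188, either way. A call with a gripper value outside its range is refused whole. The fingers move at their own pace and stop on an object; FORCE is the grip in N (left out, the last holds). Time passes only in rows, so rows that do not move let the fingers close. It gives the time, the measured TCP pose, the force, the opening and the grip force at its end, in the units of the state.
- env.observe(): the state, without advancing time (a new reading comes with each control period).
- env.grab_frame(name): name is "scene" or "top"; returns (picture, depth): 420x560x3 uint8, blue, green, red; 420x560 float32, mm along the optical axis (not along the pixel's ray), 0 where there is no reading.
- env.camera_model(name): a dict with "fx", "fy", "cx", "cy" (pixels), "position" and "rotation" of the camera in the world. Camera axes: x right, y down, z forward; pixel columns grow to the right and rows downward; lengths in mm; the calibration is good to about 2 mm. A picture is of the moment at which its call begins. camera_model takes no time and is no camera call.
- env.finish_job(): hands the job in; it is judged then, once.
The state is a dict: "t": time; "joint_positions": joint angles; "qvel": joint speeds; "effort": joint torques, N m; "tcp_pos": TCP position; "tool_rot": TCP orientation; "wrist_force": force on the tool from outside, world axes, zero at the start; "wrist_torque": the same for the moment, N m; "opening": finger opening in mm; "grip_force": force on a finger pad.
Only numpy, scipy, OpenCV 4.12 (cv2) and the standard library are available. Lean on these libraries where they do the work, as an engineer would, in place of code of your own. Each camera call takes 0.05 s, during which the arm holds its last target. There are 200 camera calls.

TASK

Set up the sign-out stand for the couriers: take the marker pen out of the wooden pen block and stand it upright in the stand's cup. Then use the knob on the cam lever to slide the stand's foot leg out until its pointer is level with the length mark, lever still open, and pause there for a moment; then, with the leg held at the mark, swing the lever fully closed so that it lies along the channel. Do not let go: finish still gripping the knob and holding the leg at the mark (a spring would draw it back), and leave the other things on the counter where they are.

Things in the scene. Friction and masses are not known exactly. Their poses are not given: they have to be found in the camera images.
- stand: Heavy fixed low stand on the table: dark steel plate 266 x 58 x 8 mm, a U-shaped aluminium channel along its x (walls up to 22 mm above the underside) and a round black pen cup near its -x end. Origin: on the underside, below the lever's pivot when the leg is fully in. x points the way the leg slides out (roughly towards the robot), z up.
- cup (a point): Centre of the mouth of the stand's pen cup, 70 mm above the stand's underside. The cup is round, 25 mm clear width at its narrowest (near the mouth), 35 to 37 mm outside, 59 mm deep (inner floor 11 mm above the stand's underside).
- marker: Round white and green marker pen, 135 mm long, 17 mm thick, 20 g; its own y axis runs along its length and points up at the start. It begins upright in one well of the pen block, with about 95 mm standing out of the block. It may be stood in the cup either way up.
- marker_mid (a point): Middle of the marker: on its axis, 68 mm from both ends. About 78 mm above the stand's underside when it stands in the cup.
- pen_block: Fixed wooden block, 50 x 100 x 50 mm high, with two square wells 23 mm wide and 42 mm deep, 50 mm apart along its y axis; origin at the centre of its underside. The marker stands in the well at y = +25 mm, the other well is empty.
- leg (a joint): Slide of the stand's flat steel foot leg, which has a black rubber foot at its outer end and a grey carriage on top that carries the lever: 0 fully in (as at the start), up to 0.095 m out, along the stand's +x. A spring draws it in with about 2 N at the start and 3 N at 0.08 m.
- leg_pointer (a point): Tip of the small grey pointer on the carriage, at stand x = leg travel, y = +35 mm, z = 26 mm.
- mark_tip (a point): Length mark: thin aluminium finger of the small rider fixed on the ledge beside the channel, at stand y = +45 mm; its x is parallel to the stand's x. The leg is at its length when pointer and mark have the same place along the stand's x (they stay 10 mm apart across it). The mark is 45 to 80 mm out, different each time.
- lever (a joint): Black cam lever on the carriage, on a vertical pivot: 0 fully open (points back to the cup's end and to the stand's -y side, 1.05 rad off the channel), 1.05 fully closed (along the channel, pointing to the cup). Stops at both ends; about 1 N at the knob moves it, it stays where left. Starts at 0 to 0.12. Pushing the knob to stand +x with the lever open keeps it open and slides the leg out.
- lever_pivot (a point): Pivot of the lever on the carriage, at stand x = leg travel, y = 0.
- knob: Upright black round knob at the lever's end, 18 mm in diameter, 32 mm high, spinning freely, 65 mm from the pivot. In the stand's frame: x = leg - 0.065 cos(1.05 - lever), y = -0.065 sin(1.05 - lever). Origin at its foot, 45 mm above the stand's underside, the lever arm right below. Grip it from above.
- knob_mid (a point): Point on the knob's axis 20 mm above its foot (65 mm above the stand's underside), a good height for the TCP.
- tape_grey: Roll of grey tape, 82 mm in diameter, 30 mm high, lying flat on the counter; to be left alone.
- card_pack: Small flat grey tin, 40 x 58 x 14 mm; to be left alone.
- wallet: Black card wallet, 70 x 100 x 14 mm; to be left alone.
- tape_printed: Roll of white printed tape, 88 mm in diameter, 24 mm high, lying flat behind the stand; to be left alone.

How it is judged (in metres and radians):
On the way, in this order (a step that is already met when the one before it is completed fails the run):
1. the marker stands upright in the stand's cup and is released (horizontal distance between marker_mid and cup below 0.015 m and z of marker_mid in the frame of stand below 0.092 m and angle between the y axis of marker and the z axis of stand, either way round below 0.25 rad and contact force between the fingers and marker below 0.1 N), for 0.2 s.
2. the leg is pulled out to its length mark with the lever still open (x of leg_pointer in the frame of mark_tip between -0.006 and 0.006 m and value of joint lever below 0.4 rad), for 0.2 s.
3. the lever is swung closed with the leg at the mark (x of leg_pointer in the frame of mark_tip between -0.006 and 0.006 m and value of joint lever above 0.93 rad), for 0.2 s.
At the end, for the whole second after the job is handed in: Through the last second the fingers grip the knob (over 1 N), the pointer is within 6 mm of the mark, the lever is closed (over 0.93 rad), all is still; the marker stands released in the cup, its middle within 15 mm of the axis and under 92 mm above the stand's underside, tilt under 0.25 rad (all of step 1 and all of step 3 and contact force between the fingers and knob above 1 N and linear speed of knob below 0.02 m/s); the arm keeps its last pose, push and grip.
It fails at once if the lever is swung towards closed (past 0.5 rad) while the leg is more than 12 mm off its mark (value of joint lever above 0.5 rad and (x of leg_pointer in the frame of mark_tip above 0.012 m or x of leg_pointer in the frame of mark_tip below -0.012 m)).
It fails at once if the grey tape roll is pushed more than 30 mm from its place (distance of tape_grey from where it was at the start of the episode above 0.03 m).
It fails at once if the small grey tin is pushed more than 30 mm from its place (distance of card_pack from where it was at the start of the episode above 0.03 m).
It fails at once if the black wallet is pushed more than 30 mm from its place (distance of wallet from where it was at the start of the episode above 0.03 m).
It fails at once if the printed tape roll is pushed more than 30 mm from its place (distance of tape_printed from where it was at the start of the episode above 0.03 m).
It also fails if it takes over 61 s, if anything falls off the work surface, if the arm or the gripper's body presses on something with over 40 N, if the wrist force passes 120 N, or if a joint passes its speed limit or range.

## Working session

There is one attempt and no reset: what is moved stays moved. The work goes in short steps, Python scripts to look and compute and a shell command to move; the robot and the scene stay as the last step left them, time stands still between calls to the robot, and variables do not carry over. Pictures are saved under pics/ and viewed, at most 10 in all, crops included, and the job is handed in when it is done.

```bash
ls; mkdir -p pics
python3 - <<'E'
from station import env
import cv2,numpy as np
print(env.observe())
for n in("scene","top"):
    p,d=env.grab_frame(n); cv2.imwrite(f"pics/{n}0.png",p); np.savez(f"{n}0.npz",p=p,d=d); print(n,env.camera_model(n),(d>0).mean())
E
```

```text
pics
{'t': 0.0, 'joint_positions': array([ 1.04120795e+00,  2.59307241e-01,  1.53607148e+00,  5.81272027e-06,
        1.34796067e+00, -2.02783009e-01]), 'qvel': array([0.00044983, 0.00096199, 0.00140229, 0.00095009, 0.00112113,
       0.00345449]), 'effort': array([-2.04111107e-03, -4.37311542e+01, -2.83994794e+01,  7.15259230e-02,
        4.15948418e-02, -1.56941205e-04]), 'tcp_pos': array([176.2712092 , 520.46329717, 236.64155932]), 'tool_rot': array([ 1.62677076e-01,  9.86678978e-01, -8.14452135e-04, -3.15362497e-04]), 'wrist_force': array([-0.47596833, -0.35286779, -0.17840552]), 'wrist_torque': array([-0.01667343,  0.01848446,  0.01890958]), 'grip_force': 0.0, 'opening': 92.98337675643427}
scene {'fx': 459.458663137014, 'fy': 459.458663137014, 'cx': 274.0406609739731, 'cy': 209.53501213358973, 'position': array([-312.88229571, -526.94012344,  585.58002776]), 'rotation': array([ 0.73417378, -0.44100933,  0.26064613, -0.44560434])} 0.9960119047619047
top {'fx': 408.1794825177208, 'fy': 408.1794825177208, 'cx': 277.6348248907914, 'cy': 211.32251088446483, 'position': array([ 430.48866861,  -29.96594056, 1135.56161707]), 'rotation': array([-0.70469622,  0.7078591 , -0.03428472,  0.03410705])} 0.9957568027210885
```

View pics/scene0.png

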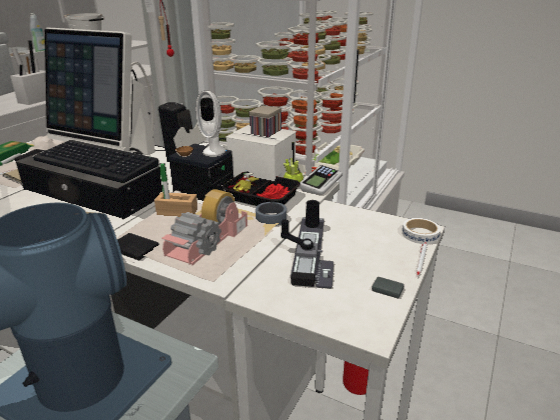

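View pics/top0.png

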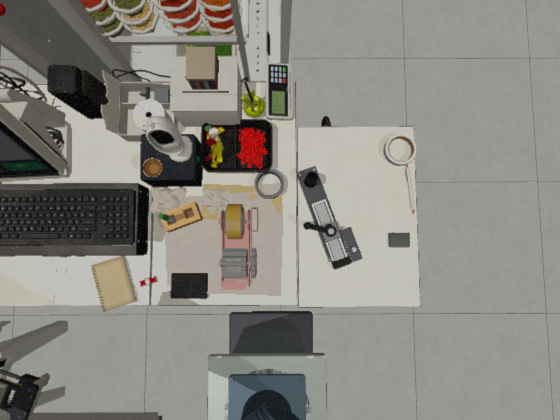

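The scene view shows the pen block with the green/white marker at about (165,185), and the stand at (308,245) with its cup at (313,212). The top view shows the block at (181,216) with the marker at (165,217), and the stand running from (311,172) to (345,262) with the knob near (315,228). I'll enlarge both.

```bash
cat > h.py <<'E'
import numpy as np,cv2
from station import env
from scipy.spatial.transform import Rotation as R
def ray(n,u,v):
    c=env.camera_model(n); r=R.from_quat(c['rotation']).apply([(u-c['cx'])/c['fx'],(v-c['cy'])/c['fy'],1]); return np.array(c['position']),r
def atz(n,u,v,z):
    o,r=ray(n,u,v); return o+r*(z-o[2])/r[2]
def two(a,b):
    (o1,r1),(o2,r2)=ray("top",*a),ray("scene",*b)
    s=np.linalg.lstsq(np.c_[r1,-r2],o2-o1,rcond=None)[0]
    p,q=o1+s[0]*r1,o2+s[1]*r2; return (p+q)/2,np.linalg.norm(p-q)
def pts(n,d):
    c=env.camera_model(n); v,u=np.mgrid[:420,:560]
    P=np.stack([(u-c['cx'])/c['fx']*d,(v-c['cy'])/c['fy']*d,d],-1)
    return R.from_quat(c['rotation']).apply(P.reshape(-1,3)).reshape(420,560,3)+c['position']
def crop(p,u,v,w,h,s): return cv2.resize(p[v:v+h,u:u+w],None,fx=s,fy=s,interpolation=cv2.INTER_CUBIC)
E
python3 - <<'E'
from h import *
t=np.load("top0.npz")['p'];s=np.load("scene0.npz")['p']
a=np.vstack([crop(t,290,160,80,110,5),]) #400x550
b=crop(s,270,190,80,55,5); b=crop(s,280,190,66,100,5) # 330x500
b=cv2.copyMakeBorder(b,0,50,0,0,cv2.BORDER_CONSTANT)
cv2.imwrite("pics/stand.png",np.hstack([a,b]))
a=crop(t,145,190,66,50,6);b=crop(s,140,150,66,70,6)
cv2.imwrite("pics/block.png",np.vstack([a,b])[:, :])
E
```

```text
(no output)
```

View pics/stand.png

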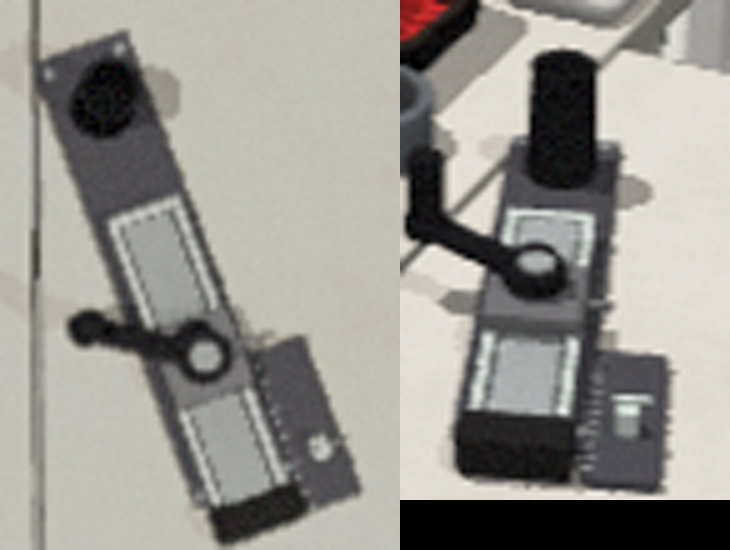

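Run:
```python
from h import *
d=cv2.imread("pics/block.png"); cv2.imwrite("pics/block2.png",cv2.resize(d,None,fx=.83,fy=.83)); print(d.shape)
```

```text
(720, 396, 3)
```

View pics/block2.png

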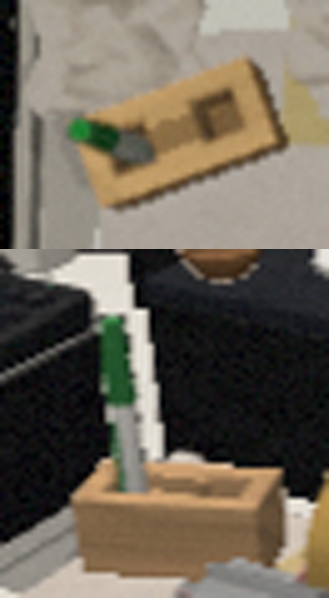

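The enlarged stand shows, in top-crop pixels, the cup mouth at (103,97), knob top at (87,328), pivot cap at (209,355) and mark rider at (320,447). In the block crops, the marker's green tip leans slightly to the upper left, which is top-camera perspective. The empty well is to the right. Next I'll measure with masks, depth and two-view rays.

Run:
```python
from h import *
np.set_printoptions(precision=1,suppress=True)
T=np.load("top0.npz");S=np.load("scene0.npz")
Pt,Ps=pts("top",T['d']),pts("scene",S['d'])
def roi(P,u,v,w,h): return P[v:v+h,u:u+w].reshape(-1,3)
for n,P,r in(("top",Pt,(290,160,80,110)),("scene",Ps,(280,190,66,100))):
    q=roi(P,*r); print(n,"table z",np.median(q[(q[:,2]<5)][:,2]))
    c0=np.median(q[q[:,2]>66],0)
    hi=q[q[:,2]>60]
    lab=hi[:,1]; 
    from scipy.cluster.hierarchy import fcluster,linkage
    L=fcluster(linkage(hi[:,:2]),12,'distance')
    for k in set(L):
        g=hi[L==k]; print(len(g),g.mean(0),g.min(0),g.max(0))
# masks: marker green, both views
for n,D,r in(("top",T,(150,200,60,35)),("scene",S,(150,150,40,60))):
    p=D['p'];h=cv2.cvtColor(p,cv2.COLOR_BGR2HSV);u,v,w,hh=r
    m=np.zeros((420,560),bool); m[v:v+hh,u:u+w]=(cv2.inRange(h,(50,100,40),(85,255,255))>0)[v:v+hh,u:u+w]
    P=Pt if n=="top" else Ps
    ys,xs=np.nonzero(m); print(n,"green",len(xs),xs.min(),xs.max(),ys.min(),ys.max()); 
    q=P[m]; print(np.percentile(q,[0,10,50,90,100],axis=0))
    q=roi(P,*r); q=q[(q[:,2]>60)&(q[:,2]<160)];print("marker pts>60",len(q))
    for z in range(60,150,15):
        s=q[abs(q[:,2]-z)<8]; print(z,len(s),s.mean(0) if len(s) else '')
# block top
q=roi(Pt,155,195,55,45); q=q[(q[:,2]>44)&(q[:,2]<56)]
b=cv2.minAreaRect(q[:,:2].astype(np.float32)); print("block",len(q),np.median(q[:,2]),b)
print(cv2.boxPoints(b))
# stand points two-view
f=lambda x,y:((x+.5)/5-.5+290,(y+.5)/5-.5+160)
g=lambda x,y:((x-400+.5)/5-.5+280,(y+.5)/5-.5+190)
for nm,a,c in(("cup",f(103,97),g(566,55)),("knob",f(85,328),g(427,155)),("pivotcap",f(209,355),g(538,259)),("mark",f(320,447),g(632,398))):
    print(nm,two(a,c))
for nm,a,z in(("plateedge1",f(42,68),8),("plateedge2",f(203,500),8),("edgeR1",f(127,33),8),("footL",f(222,540),20),("footR",f(306,505),20)): print(nm,atz("top",*a,z))
```

```text
top table z 0.18468784974447772
67 [ 624.3 -121.1   68.3] [ 607.4 -137.9   60.6] [ 641.1 -105.8   72.8]
49 [ 430.5  -30.  1135.6] [ 430.5  -30.  1135.6] [ 430.5  -30.  1135.6]
38 [ 497.3 -107.1   76.6] [ 489.5 -114.6   60. ] [505.2 -99.2  82.6]
scene table z -1.5485832240967738
29 [-312.9 -526.9  585.6] [-312.9 -526.9  585.6] [-312.9 -526.9  585.6]
90 [ 622.4 -125.2   65.5] [ 605.6 -141.8   60.1] [ 640.5 -107.5   70.6]
70 [ 494.3 -113.9   70.1] [ 487.7 -121.2   60. ] [ 505.3 -103.4   77.1]
top green 36 159 168 214 219
[[511.1 248.  100.7]
 [512.7 248.7 110. ]
 [516.6 250.8 136. ]
 [519.8 257.3 143.8]
 [521.7 259.5 146. ]]
marker pts>60 77
60 4 [513.5 249.9  63.1]
75 13 [514.5 250.6  75.9]
90 6 [513.  250.7  90.4]
105 15 [514.9 250.2 106.1]
120 12 [515.3 251.2 121.6]
135 16 [517.6 253.7 137.3]
scene green 88 160 166 164 188
[[-312.9 -526.9   30. ]
 [ 507.9  245.2   82. ]
 [ 512.1  250.   115. ]
 [ 579.4  325.2  137.4]
 [ 585.8  328.8  585.6]]
marker pts>60 960
60 99 [575.9 289.2  64.1]
75 190 [577.9 289.5  74.9]
90 211 [579.5 292.   90.2]
105 204 [579.5 285.5 105.1]
120 225 [591.7 287.2 118.9]
135 90 [585.7 264.9 133.6]
block 543 50.51681615061261 ((524.1538696289062, 232.18409729003906), (50.623748779296875, 101.11567687988281), 20.662710189819336)
[[482.6 270.6]
 [518.3 175.9]
 [565.7 193.8]
 [530.  288.4]]
cup (array([ 621. , -120.6,   73. ]), np.float64(8.806647861065274))
knob (array([ 498.2, -108.1,   74.5]), np.float64(5.560837614278907))
pivotcap (array([ 483.9, -173.9,   45.9]), np.float64(0.17819221452394027))
mark (array([ 435.7, -238.1,   21.9]), np.float64(3.825437956526448))
plateedge1 [646.9 -88.    8. ]
plateedge2 [ 406.2 -174.1    8. ]
edgeR1 [ 666.6 -135.9    8. ]
footL [ 384.9 -182.5   20. ]
footR [ 403.5 -228.5   20. ]
```

Run:
```python
from h import *
np.set_printoptions(precision=0,suppress=True,linewidth=220)
T=np.load("top0.npz");S=np.load("scene0.npz")
P=np.vstack([pts("top",T['d']).reshape(-1,3),pts("scene",S['d']).reshape(-1,3)])
P=P[P[:,2]<500]
# height map, 20mm cells around the marker; rows x 640..400, cols y 400..120
print("y:",list(range(390,-200,-20)))
for x in range(700,400,-20):
    print(x,[int(max(P[(abs(P[:,0]-x)<10)&(abs(P[:,1]-y)<10)][:,2],default=-1)) for y in range(390,-200,-20)])
```

```text
y: [390, 370, 350, 330, 310, 290, 270, 250, 230, 210, 190, 170, 150, 130, 110, 90, 70, 50, 30, 10, -10, -30, -50, -70, -90, -110, -130, -150, -170, -190]
700 [3, 3, -1, -1, 126, 125, 122, 295, 300, 294, 272, 122, 48, 47, 35, 30, 25, 36, 38, 26, 43, 36, 4, 5, 5, 5, 5, 5, 4, 4]
680 [5, 7, 3, -1, 126, 125, 125, 295, 299, 297, 272, 125, 40, 38, 32, 30, 23, 33, 31, 21, 42, 36, 6, 5, 5, 5, 5, 5, 4, 6]
660 [4, 4, 4, -1, 126, 143, 142, 249, 208, 200, 204, 121, 39, 39, 37, 39, 37, 40, 40, 40, 41, 32, 4, 3, 9, 13, 11, 6, 5, 3]
640 [4, 5, 1, -1, 141, 141, 139, 144, 128, 126, 126, 122, 43, 41, 41, 42, 42, 44, 41, 44, 36, 34, 32, 5, 14, 72, 71, 9, 4, 5]
620 [3, 2, 3, 4, 142, 143, 143, 140, 127, 128, 126, 121, 10, 9, 10, 9, 10, 7, 34, 27, 8, 30, 34, 3, 12, 72, 71, 69, 5, 3]
600 [103, 101, 102, 104, 120, 120, 123, 122, 122, 120, 119, 103, 21, 20, 18, 9, 13, 11, 33, 31, 12, 32, 33, 5, 8, 71, 71, 13, 7, 6]
580 [124, 126, 124, 124, 24, 31, 31, 32, 19, 15, 14, 20, 26, 26, 20, 13, 11, 9, 31, 35, 33, 33, 31, 4, 4, 13, 12, 20, 23, 6]
560 [128, 127, 126, 122, 21, 30, 28, 32, 53, 54, 54, 21, 21, 21, 79, 79,
[... 222 characters left out ...]
54, 55, 52, 11, 64, 106, 106, 105, 100, 57, 37, 11, 10, 9, 4, 5, 6, 26, 26, 25, 32]
500 [124, 126, 123, 118, 6, 5, 54, 140, 53, 53, 49, 10, 10, 72, 106, 108, 107, 93, 60, 37, 10, 10, 12, 4, 70, 82, 73, 47, 49, 42]
480 [124, 126, 122, 118, 4, 7, 52, 53, 12, 9, 11, 10, 11, 49, 101, 107, 106, 96, 47, 9, 13, 10, 8, 5, 5, 75, 48, 48, 54, 49]
460 [121, 120, 120, 116, 6, 7, 14, 12, 11, 11, 12, 9, 12, 47, 77, 83, 84, 74, 10, 9, 11, 12, 6, 3, 4, 4, 4, 37, 46, 45]
440 [114, 115, 113, 113, 7, 7, 12, 12, 11, 10, 10, 12, 10, 45, 76, 76, 75, 73, 74, 10, 11, 14, 8, 4, 5, 5, 4, 12, 26, 23]
420 [103, 102, 101, 101, 5, 5, 14, 11, 10, 10, 10, 11, 8, 43, 95, 91, 91, 87, 89, 10, 13, 13, 7, 4, 4, 3, 3, 5, 24, 24]
```

Heights check out: block top 50, cup mouth about 71, knob top about 77, marker top about 144. Keyboard and device stay below the gripper's body. Both grasps can close along about 20.5°, so I'm moving over the marker now.

```bash
python3 -m handwheel '0.1 0.0377 -0.0294 0 -0.0987;0.1 0.0377 -0.0294 0 -0.0987;0.1 0.0377 -0.0294 0 -0.0987;0.1 0.0377 -0.0294 0 -0.0987;0.1 0.0377 -0.0294 0 -0.0987;0.1 0.0377 -0.0294 0 -0.0987;0.1 0.0377 -0.0294 0 -0.0987;0.1 0.0377 -0.0294 0 -0.0987;0.1 0.0377 -0.0294 0 -0.0987;0.1 0 0 -0.02 0;0.1 0 0 0 0' 15
```

```text
t: 1.48
tcp_pos: [514.9, 255.4, 215.4]
tool_rot: [0.571, 0.821, -0.002, -0.002]
wrist_force: [-0.3, -0.0, 0.9]
opening: 51.1
grip_force: 0.0
```

```bash
python3 -m handwheel '0.1 0 0 -0.03 0;0.1 0 0 -0.03 0;0.1 0 0 -0.03 0;0.1 0 0 -0.018 0;0.1 0 0 0 0;-1 0 0 0 0;-1 0 0 0 0;-1 0 0 0 0;-1 0 0 0 0;-1 0 0 0 0' 15
```

```text
t: 2.72
tcp_pos: [516.1, 256.3, 109.9]
tool_rot: [0.571, 0.821, 0.0, 0.0]
wrist_force: [-0.5, -0.3, 2.5]
opening: 15.3
grip_force: 15.0
```

```bash
python3 -m handwheel '-1 0 0 0.02 0;-1 0 0 0.03 0;-1 0 0 0.03 0;-1 0 0 0.03 0;-1 0 0 0 0;-1 0 0 0 0' 15
python3 - <<'E'
from h import *
for n in("top","scene"):
    p,d=env.grab_frame(n); np.savez(n+"1.npz",p=p,d=d); P=pts(n,d)
    h=cv2.cvtColor(p,cv2.COLOR_BGR2HSV); g=cv2.inRange(h,(50,100,40),(85,255,255))>0
    t=env.observe()['tcp_pos']; near=(np.hypot(P[...,0]-t[0],P[...,1]-t[1])<40)&(P[...,2]>60)&(P[...,2]<t[2]-12)
    q=P[near]; print(n,len(q))
    for z in range(60,210,12):
        s=q[abs(q[:,2]-z)<6]; print(z,len(s),s.mean(0).round(1) if len(s) else '')
p=np.load("scene1.npz")['p'];cv2.imwrite("pics/lift.png",crop(p,110,100,130,110,4))
E
```

```text
t: 3.48
tcp_pos: [515.3, 256.1, 218.4]
tool_rot: [0.571, 0.821, -0.001, -0.0]
wrist_force: [-0.2, -0.1, -1.0]
opening: 15.5
grip_force: 15.0
top 33
60 0 
72 0 
84 0 
96 0 
108 0 
120 3 [512.6 250.9 122.3]
132 7 [512.3 250.3 131.7]
144 9 [514.6 249.1 143.8]
156 7 [514.4 248.8 157. ]
168 5 [517.3 249.  168.1]
180 1 [516.3 247.6 174.7]
192 0 
204 1 [532.2 253.6 203.3]
scene 208
60 0 
72 0 
84 0 
96 0 
108 1 [515.5 247.4 113.5]
120 20 [511.  248.8 120.2]
132 26 [510.4 248.2 132.4]
144 26 [511.2 248.5 143.9]
156 25 [510.  247.4 155.8]
168 29 [510.3 247.7 167.9]
180 28 [511.  248.1 180.2]
192 24 [511.5 248.6 191.4]
204 29 [510.5 246.9 202. ]
```

View pics/lift.png

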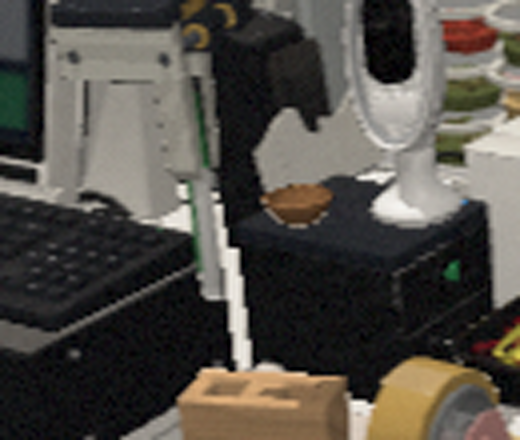

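The marker is held upright with its bottom at about 116 mm. Going over the cup next.

```bash
python3 -m handwheel '-1 0 -0.042 0.01 0;-1 0 -0.042 0 0;-1 0 -0.042 0 0;-1 0.0182 -0.042 0 0;-1 0.0182 -0.042 0 0;-1 0.0182 -0.042 0 0;-1 0.0182 -0.042 0 0;-1 0.0182 -0.042 0 0;-1 0.0182 -0.042 0 0;-1 0 0 -0.03 0;-1 0 0 -0.025 0;-1 0 0 0 0;-1 0 0 0 0;-1 0 0 0 0' 15
python3 - <<'E'
from h import *
t=env.observe()['tcp_pos'];print(t)
ims=[]
for n,r in(("top",(280,150,75,75)),("scene",(270,130,75,100))):
    p,d=env.grab_frame(n); P=pts(n,d); ims.append(crop(p,*r,5)[:500])
    near=(np.hypot(P[...,0]-t[0],P[...,1]-t[1])<45)
    for a,b in((55,74),(76,100),(100,125),(125,140)):
        q=P[near&(P[...,2]>a)&(P[...,2]<b)]; 
        if len(q): print(n,a,b,len(q),q.mean(0).round(1),q.min(0).round(1),q.max(0).round(1))
ims=[cv2.copyMakeBorder(i,0,500-i.shape[0],0,0,cv2.BORDER_CONSTANT) for i in ims]
cv2.imwrite("pics/over.png",np.hstack(ims))
E
```

```text
t: 5.32
tcp_pos: [625.7, -121.7, 175.8]
tool_rot: [0.571, 0.821, 0.0, 0.001]
wrist_force: [-0.3, 0.2, 0.1]
opening: 15.5
grip_force: 15.0
[ 625.73292905 -121.71120266  175.77061166]
top 55 74 23 [ 615.9 -110.8   65.5] [ 607.3 -131.9   55.4] [ 630.  -104.1   73.8]
scene 55 74 121 [ 619.8 -126.3   62.7] [ 603.9 -142.3   55. ] [ 640.5 -106.9   73.8]
scene 76 100 53 [ 620.3 -128.1   88.9] [ 614.  -134.3   76.6] [ 629.8 -119.    99.8]
scene 100 125 59 [ 620.5 -128.3  112.1] [ 614.  -134.3  100.8] [ 628.  -118.4  124.9]
scene 125 140 31 [ 620.1 -128.5  132. ] [ 615.3 -133.7  125.1] [ 625.  -122.2  138.5]
```

View pics/over.png

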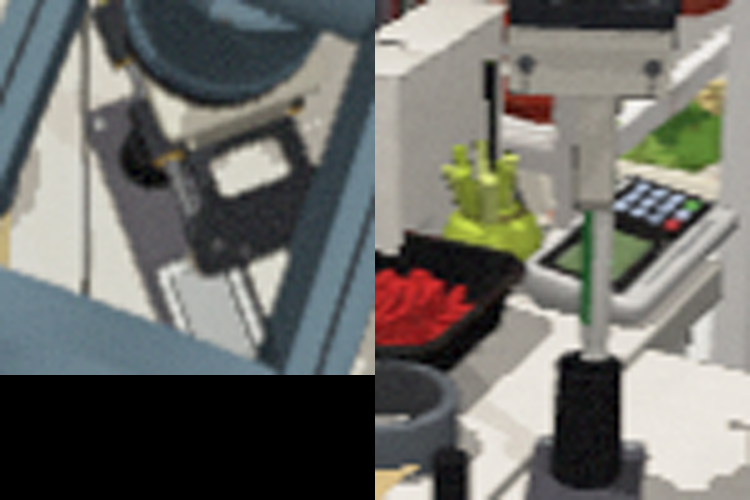

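The scene crop shows the marker's lower end at about (598,350), slightly right of the cup axis at about (590,420). I'll quantify that using depth silhouettes.

Run:
```python
from h import *
c=env.camera_model("scene"); X=R.from_quat(c['rotation']).as_matrix(); print(X[:,0].round(3),X[:,2].round(3))
p,d=env.grab_frame("scene"); P=pts("scene",d); t=env.observe()['tcp_pos']
near=(np.hypot(P[...,0]-624,P[...,1]+124)<40)
lat=P@X[:,0]
for v in range(172,226,3):
    u=np.nonzero(near[v]&(P[v,:,2]>30))[0]
    if len(u): print(v,u.min(),u.max(),(u.min()+u.max())/2, P[v,u,2].mean().round(),'lat',np.round((lat[v,u].min()+lat[v,u].max())/2,1), 'w',len(u), p[v,u.min()-2:u.max()+3].mean(1).astype(int))
print(t@X[:,0], np.array([624.3,-121.9,70])@X[:,0])
```

```text
[ 0.475 -0.88  -0.01 ] [ 0.776  0.424 -0.467]
172 312 317 314.5 153.0 lat 405.1 w 6 [129 103  78 114 130 122 122  95  59  63]
175 312 317 314.5 144.0 lat 405.8 w 6 [ 93  46  55 104 144 152 155 115  30  16]
178 312 317 314.5 137.0 lat 406.2 w 6 [ 50  59  54 101 143 154 153 128 111 117]
181 312 317 314.5 129.0 lat 406.7 w 6 [103  80  58 115 154 155 152 137 118 117]
184 312 317 314.5 121.0 lat 406.9 w 6 [ 52  55  57 111 152 151 142 119 109  87]
187 312 317 314.5 112.0 lat 407.2 w 6 [163 101  64 115 153 151 130  78  35  37]
190 311 317 314.0 104.0 lat 406.4 w 7 [117 105  74  76 123 148 147 141 166 198 208]
193 311 317 314.0 96.0 lat 406.7 w 7 [223 178  68  77 118 142 142 126 108 113 116]
196 311 316 313.5 89.0 lat 405.5 w 6 [223 193 133 132 140 144 139 141 190 222]
199 312 316 314.0 80.0 lat 407.4 w 5 [216 170 135 144 146 137 184 224 224]
202 306 319 312.5 64.0 lat 404.6 w 14 [229 196 104  26  23   5  18  32  50  69  69  40  28  26  28 111 140 158]
205 307 319 313.0 67.0 lat 405.0 w 13 [212 137  13  18  20  28  24  29  31  26  21  21  20  24 163 225 226]
208 306 319 312.5 58.0 lat 404.7 w 14 [228 192  92  20  22  20  20  20  17  19  19  18   8  22  18 162 227 227]
211 306 319 312.5 51.0 lat 404.6 w 14 [225 183  55  11  16  21  24  21  21  19  21  13  18  20  15 167 228 228]
214 306 319 312.5 43.0 lat 405.0 w 14 [226 181  21  24  16  21  16  25  22  21  21  20  20  18  20 169 231 230]
217 306 319 312.5 35.0 lat 405.3 w 14 [133  84  19  24  20  16  21  22  10  16  19  13  17  16  20 169 230 230]
402.41997251968314 403.16660819060223
```

```bash
python3 -m handwheel '-1 -0.0014 0.0012 -0.002 0;-1 0 0 -0.008 0;-1 0 0 -0.01 0;-1 0 0 -0.01 0;-1 0 0 0 0' 15;python3 -m handwheel '-1 0 0 -0.01 0;-1 0 0 -0.01 0;-1 0 0 -0.008 0;-1 0 0 0 0;-1 0 0 0 0'
```

```text
t: 6.1
tcp_pos: [622.8, -120.2, 142.8]
tool_rot: [0.571, 0.821, -0.0, -0.001]
wrist_force: [-0.1, -0.0, -0.4]
opening: 15.4
grip_force: 15.0
t: 6.72
tcp_pos: [623.8, -120.6, 116.6]
tool_rot: [0.571, 0.821, 0.0, 0.0]
wrist_force: [0.3, 0.2, -0.4]
opening: 15.6
grip_force: 15.0
```

```bash
python3 -m handwheel '0.1 0 0 0 0;0.1 0 0 0 0;0.1 0 0 0 0;0.1 0 0 0 0;0.1 0 0 0.03 0;0.1 0 0 0.03 0;0.1 0 0 0.03 0;0.1 0 0 0.01 0;0.1 -0.03 0 0 0;0.1 -0.03 0 0 0;0.1 0 0 0 0' 15
python3 - <<'E'
from h import *
p,d=env.grab_frame("scene"); P=pts("scene",d)
near=(np.hypot(P[...,0]-624,P[...,1]+124)<35)&(P[...,2]<160)
for a,b in((55,70),(78,100),(100,125),(125,155)):
    q=P[near&(P[...,2]>a)&(P[...,2]<b)]; print(a,len(q),q.mean(0).round(1),q.max(0).round(1))
E
```

```text
t: 8.1
tcp_pos: [561.9, -120.1, 215.8]
tool_rot: [0.571, 0.821, -0.0, -0.001]
wrist_force: [0.3, -0.1, 0.1]
opening: 51.4
grip_force: 0.0
55 98 [ 616.8 -127.8   63.7] [ 638.1 -106.3   69.7]
78 49 [ 618.8 -127.6   89.1] [ 626.2 -120.4   99.8]
100 57 [ 618.4 -126.9  112.9] [ 624.4 -118.2  124. ]
125 47 [ 620.  -126.3  136. ] [ 626.9 -118.2  145.6]
```

The marker is standing upright in the cup, top at 145 mm. Moving to the knob.

```bash
python3 -m handwheel '0.1 -0.032 0.0063 0 0;0.1 -0.032 0.0063 0 0;0.1 0 0 -0.04 0;0.1 0 0 -0.04 0;0.1 0 0 -0.03 0;0.1 0 0 -0.02 0;0.1 0 0 -0.01 0;0.1 0 0 0 0;0.1 0 0 0 0' 15
```

```text
t: 9.28
tcp_pos: [500.5, -108.2, 77.2]
tool_rot: [0.571, 0.821, 0.0, 0.001]
wrist_force: [-0.7, -0.9, 0.4]
opening: 51.1
grip_force: 0.0
```

```bash
python3 -m handwheel '0.1 -0.003 0.001 -0.008 0;0.1 0 0 0 0;-1 0 0 0 0;-1 0 0 0 0;-1 0 0 0 0;-1 0 0 0 0;-1 0 0 0 0' 25
python3 - <<'E'
from h import *
ims=[]
for n,r in(("top",(290,160,80,110)),("scene",(280,190,66,100))):
    p,d=env.grab_frame(n); ims.append(crop(p,*r,5))
ims=[cv2.copyMakeBorder(i,0,550-i.shape[0],0,0,cv2.BORDER_CONSTANT) for i in ims]
cv2.imwrite("pics/knob.png",np.hstack(ims))
E
```

```text
t: 10.15
tcp_pos: [496.9, -106.9, 68.6]
tool_rot: [0.571, 0.821, 0.0, 0.0]
wrist_force: [0.7, 0.7, 0.9]
opening: 17.3
grip_force: 25.0
```

View pics/knob.png

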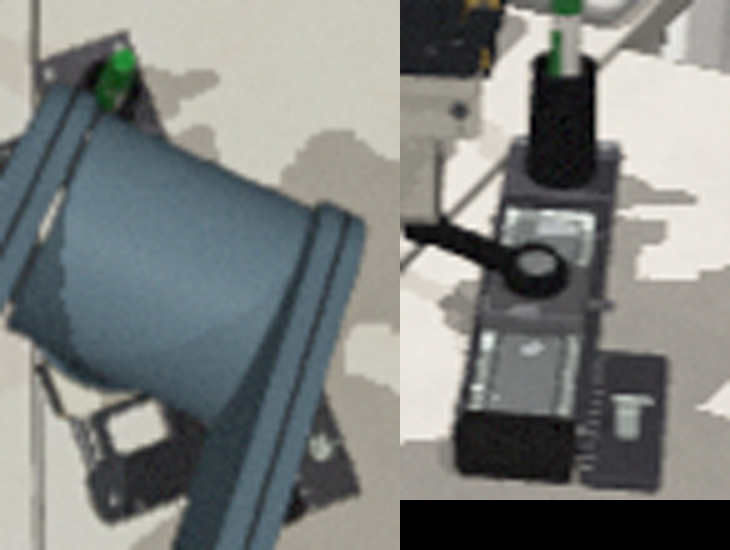

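Gripped: the scene crop shows the pointer at about (602,304) and the mark's finger at about (613–655, 399). I'll compute the travel from rays cast onto the z=26 plane.

```bash
cat >> h.py <<'E'
a=np.deg2rad(-159.8); ex=np.array([np.cos(a),np.sin(a)]); ey=np.array([-np.sin(a),np.cos(a)])
CUP=np.array([624.3,-121.9])
def sf(p,o): return np.array([(p[:2]-o)@ex,(p[:2]-o)@ey])
E
python3 - <<'E'
from h import *
np.set_printoptions(precision=1,suppress=True)
g=lambda x,y:((x-400+.5)/5-.5+280,(y+.5)/5-.5+190)
O=np.array([483.9,-173.9])
for nm,a,z in(("ptr",(604,304),26),("markL",(613,399),26),("markR",(655,399),26),("rider bottom",(628,437),15),("cap",(538,259),46)):
    p=atz("scene",*g(*a),z); print(nm,p,sf(p,O))
print("cup",sf(CUP,O),"tcp",sf(env.observe()['tcp_pos'],O))
T=np.load("top0.npz");d=T['d'];P=pts("top",d);Ps=pts("scene",np.load("scene0.npz")['d'])
for n,Q in(("top",P),("scene",Ps)):
    m=(abs(sf2:=((Q[...,:2]-O)@ey)-45)<14)&(abs((Q[...,:2]-O)@ex-65)<25)&(Q[...,2]>12)&(Q[...,2]<60)
    q=Q[m]; 
    for r in q[q[:,2].argsort()[::-1]][:25]: print(n,sf(r,O),r[2].round(1))
E
```

```text
ptr [ 492.4 -202.9   26. ] [ 2.  30.1]
markL [ 427.2 -235.    26. ] [74.3 37.8]
markR [ 435.3 -250.5   26. ] [72.1 55.1]
rider bottom [ 419.6 -245.4   15. ] [85.  44.9]
cap [ 483.9 -174.    46. ] [0.  0.1]
cup [-149.7   -0.3] tcp [-35.3 -58.4]
top [68.6 44.1] 28.7
top [68.3 35.6] 28.0
top [68.1 50.4] 26.9
top [65.3 43. ] 26.0
top [66.9 39.6] 25.2
top [72.9 40.2] 24.9
top [66.  37.2] 24.3
top [72.  37.8] 24.1
top [69.5 38.8] 24.1
top [67.9 42.4] 24.1
top [62.9 44.4] 23.6
top [67.3 48.5] 23.5
top [71.4 44.1] 23.3
top [63.5 38.4] 23.1
top [64.6 41.1] 22.1
top [62.1 42.3] 21.0
top [66.6 46.6] 20.1
top [62.8 36.4] 20.0
top [71.3 36.1] 19.4
top [70.8 42.4] 18.1
top [65.7 36.5] 13.4
top [87.6 48.6] 12.6
top [49.8 48.8] 12.5
top [84.2 47.1] 12.4
top [49.2 55. ] 12.1
scene [72.7 41.4] 26.2
scene [70.3 53.8] 25.7
scene [71.  45.5] 25.4
scene [73.8 49.8] 25.2
scene [70.4 43.5] 24.8
scene [69.6 49.7] 24.8
scene [69.4 47.6] 24.5
scene [68.2 51.7] 24.0
scene [69.8 39.3] 24.0
scene [72.8 41.5] 23.8
scene [70.5 53.9] 23.3
scene [70.7 47.7] 22.8
scene [74.8 43.7] 22.8
scene [71.1 39.4] 22.4
scene [73.8 45.8] 22.3
scene [76.5 48. ] 21.9
scene [69.6 45.6] 21.9
scene [69.9 43.6] 21.9
scene [68.  51.9] 21.4
scene [72.6 41.6] 21.1
scene [75.7 43.9] 20.9
scene [71.  47.8] 20.5
scene [75.3 41.8] 20.5
scene [73.7 45.9] 19.7
scene [76.5 46. ] 19.2
```

```bash
python3 -m handwheel '-1 -0.008 -0.003 0 0;-1 -0.0094 -0.0035 0 0;-1 -0.0094 -0.0035 0 0;-1 -0.0094 -0.0035 0 0;-1 -0.0094 -0.0035 0 0;-1 -0.0094 -0.0033 0 0;-1 -0.003 -0.001 0 0;-1 0 0 0 0;-1 0 0 0 0' 30
python3 - <<'E'
from h import *
O=np.array([483.9,-173.9]);print(sf(env.observe()['tcp_pos'],O))
p,d=env.grab_frame("scene");np.savez("s2.npz",p=p,d=d);cv2.imwrite("pics/out.png",crop(p,270,215,80,75,8))
E
```

```text
t: 11.38
tcp_pos: [437.7, -127.8, 68.4]
tool_rot: [0.571, 0.821, 0.0, -0.001]
wrist_force: [1.1, 5.2, 4.1]
opening: 17.7
grip_force: 30.0
[ 27.42974811 -59.26249568]
```

View pics/out.png

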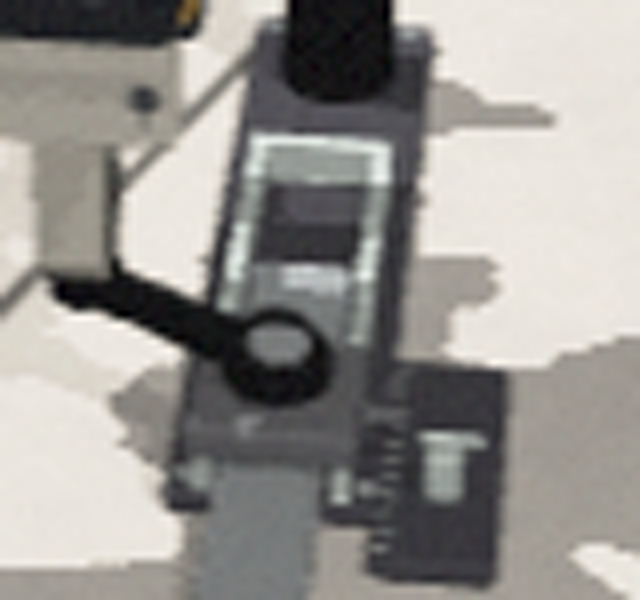

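Run:
```python
from h import *
def g(p,u,v):
    c=crop(p,u,v,28,44,9).astype(float); return np.clip((c/200)**.6*255,0,255).astype(np.uint8)
cv2.imwrite("pics/mk.png",np.hstack([g(np.load("top0.npz")['p'],336,220),g(np.load("scene0.npz")['p'],310,244),g(np.load("s2.npz")['p'],310,244)]))
```

```text
(no output)
```

View pics/mk.png

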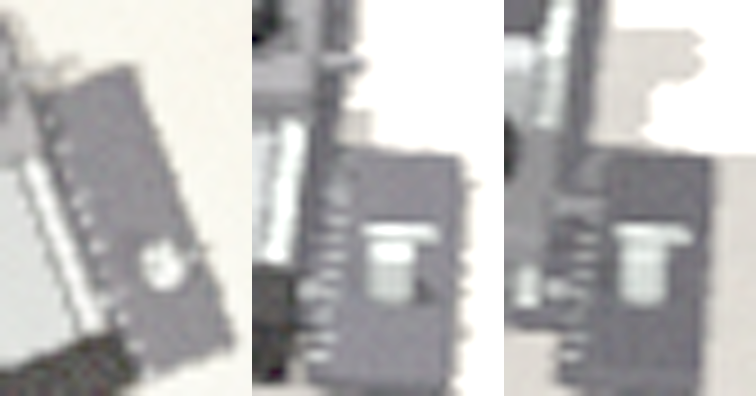

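Run:
```python
from h import *
np.set_printoptions(precision=1,suppress=True)
O=np.array([483.9,-173.9])
S=lambda x,y,k:(310+(x-252*k+.5)/9-.5,244+(y+.5)/9-.5)
for nm,a,k in(("ptr0",(353,62),1),("markL0",(366,231),1),("markR0",(438,232),1),("ptr1",(602,204),2),("markL1",(616,231),2),("markR1",(690,236),2)):
    print(nm,[sf(atz("scene",*S(*a,k),z),O) for z in(22,26)])
T=lambda x,y:(336+(x+.5)/9-.5,220+(y+.5)/9-.5)
for a in((210,248),(190,252),(165,240)): print([sf(atz("top",*T(*a),z),O) for z in(22,26)])
p,d=two(T(208,249),S(438,232,1)); print(p,d,sf(p,O))
p,d=two(T(158,256),S(402,231,1)); print(p,d,sf(p,O))
```

```text
ptr0 [array([-4.1, 30.8]), array([ 2.1, 31. ])]
markL0 [array([68. , 37.6]), array([73.7, 37.8])]
markR0 [array([66.2, 54.3]), array([71.9, 54.3])]
ptr1 [array([57.5, 33.4]), array([63.2, 33.5])]
markL1 [array([68. , 37.2]), array([73.7, 37.3])]
markR1 [array([67.8, 54.4]), array([73.5, 54.4])]
[array([67.9, 57. ]), array([67.7, 56.3])]
[array([66.9, 50.9]), array([66.7, 50.2])]
[array([60.9, 45.2]), array([60.7, 44.5])]
[ 439.1 -249.2   23.5] 1.774446077400459 [68.  55.2]
[ 438.5 -237.4   19.8] 4.146227825355468 [64.5 43.9]
```

Top rays put the mark at about 67.5 and scene rays at about 71, with the leg at about 62 now. I'll go 8 mm further and re-measure.

```bash
python3 -m handwheel '-1 -0.004 -0.001 0 0;-1 -0.0037 -0.001 0 0;-1 0 0 0 0;-1 0 0 0 0;-1 0 0 0 0;-1 0 0 0 0' 30
python3 - <<'E'
from h import *
O=np.array([483.9,-173.9]);print(sf(env.observe()['tcp_pos'],O))
p=np.mean([env.grab_frame("scene")[0] for _ in range(4)],0).astype(np.uint8);np.savez("s3.npz",p=p)
def g(p,u,v):
    c=crop(p,u,v,30,32,12).astype(float); return np.clip((c/190)**.6*255,0,255).astype(np.uint8)
cv2.imwrite("pics/mk3.png",np.hstack([g(np.load("s2.npz")['p'],308,250),g(p,308,250)]))
E
```

```text
t: 12.18
tcp_pos: [430.7, -129.9, 68.5]
tool_rot: [0.571, 0.821, 0.0, -0.0]
wrist_force: [0.8, 5.1, 3.2]
opening: 17.4
grip_force: 30.0
[ 34.71667168 -59.60833063]
```

View pics/mk3.png

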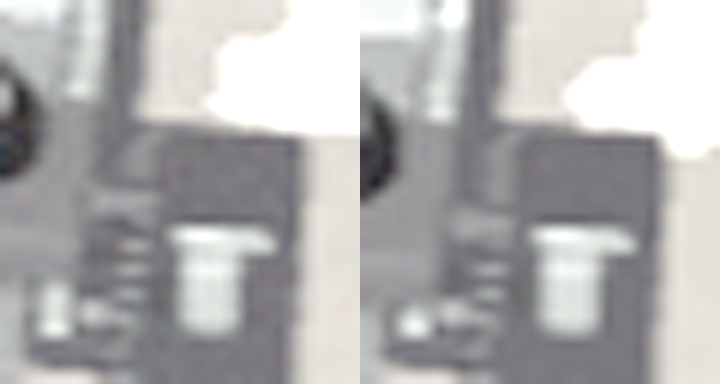

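Left panel: pointer bar at (125,201). Right panel: pointer bar at (485,222) against a mark finger at (530,233), so it is within about 0–3 mm short. I'll go 1 mm further, hold, then start the swing.

```bash
python3 -m handwheel '-1 -0.0012 -0.0004 0 0;-1 0 0 0 0;-1 0 0 0 0;-1 0 0 0 0;-1 0 0 0 0' 30;  python3 -m handwheel '-1 0.0082 -0.0022 0 0;-1 0.0078 -0.0032 0 0;-1 0.0073 -0.0042 0 0;-1 0 0 0 0;-1 0 0 0 0'
python3 - <<'E'
from h import *
O=np.array([483.9,-173.9]);s=env.observe();print(sf(s['tcp_pos'],O),sf(s['wrist_force'],0))
E
```

```text
t: 13.0
tcp_pos: [429.6, -130.3, 68.5]
tool_rot: [0.571, 0.821, 0.0, -0.0]
wrist_force: [0.6, 5.1, 3.3]
opening: 17.6
grip_force: 30.0
t: 13.62
tcp_pos: [453.3, -140.5, 68.5]
tool_rot: [0.571, 0.821, -0.0, 0.0]
wrist_force: [2.8, 2.2, 1.4]
opening: 17.4
grip_force: 30.0
[ 17.24115108 -41.8987002 ] [-3.38567302 -1.0924613 ]
```

```bash
cat >> h.py <<'E'
def cap(p):
    # grey cap disk inside the black ring: brightest blob enclosed by dark near the expected pixel
    g=cv2.GaussianBlur(cv2.cvtColor(cv2.resize(p[235:280,285:330],None,fx=6,fy=6,interpolation=cv2.INTER_CUBIC),cv2.COLOR_BGR2GRAY),(0,0),2)
    m=(g<45).astype(np.uint8); cs,hi=cv2.findContours(m,cv2.RETR_CCOMP,cv2.CHAIN_APPROX_NONE); out=[]
    for c,h in zip(cs,hi[0]):
        if h[3]>=0 and cv2.contourArea(c)>150:
            M=cv2.moments(c); u,v=M['m10']/M['m00']/6+285-.42,M['m01']/M['m00']/6+235-.42
            out.append((round(cv2.contourArea(c)),round(u,1),round(v,1),sf(atz("scene",u,v,46),np.array([483.9,-173.9])).round(1)))
    return out
E
python3 - <<'E'
from h import *
for f in("scene0","s2","s3"): print(f,cap(np.load(f+".npz")['p']))
p=np.mean([env.grab_frame("scene")[0] for _ in range(4)],0).astype(np.uint8);np.savez("s4.npz",p=p); print(cap(p))
E
```

```text
scene0 []
s2 []
s3 []
[(1560, 303.8, 259.8, array([73.4, -1.1]))]
```

```bash
sed -i 's/def cap(p):/def cap(p,th=45):/; s/g<45/g<th/' h.py
python3 - <<'E'
from h import *
for f in("scene0","s2","s3","s4"): print(f,[cap(np.load(f+".npz")['p'],th) for th in(55,65,75)])
E
```

```text
scene0 [[], [], []]
s2 [[(1424, 304.4, 257.5, array([64.7, -0.7])), (160, 308.0, 245.0, array([14.7,  2.9]))], [(1282, 304.4, 257.5, array([64.7, -0.7])), (294, 318.7, 271.1, array([109.5,  31.7]))], [(1158, 304.4, 257.5, array([64.7, -0.7]))]]
s3 [[], [(152, 318.4, 272.0, array([112.6,  31.4])), (1302, 304.1, 259.4, array([71.6, -0.8]))], [(1166, 304.1, 259.4, array([71.6, -0.8])), (439, 317.4, 268.3, array([100.1,  28.7]))]]
s4 [[(1407, 303.8, 259.8, array([73.3, -1.1])), (230, 310.9, 243.8, array([8.9, 8.9]))], [(1286, 303.8, 259.8, array([73.3, -1.1])), (160, 318.5, 272.0, array([112.5,  31.5]))], [(1178, 303.8, 259.8, array([73.3, -1.2]))]]
```

Cap tracking shows the leg held at the mark within about 1 mm through the first part of the swing. Finishing the swing.

```bash
python3 -m handwheel '-1 0.0067 -0.0051 0 0;-1 0.006 -0.006 0 0;-1 0.0051 -0.0066 0 0;-1 0.0043 -0.0074 0 0;-1 0.0028 -0.0065 0 0;-1 0 0 0 0;-1 0 0 0 0;-1 0 0 0 0'
python3 - <<'E'
from h import *
O=np.array([483.9,-173.9]);s=env.observe();print(sf(s['tcp_pos'],O),sf(s['wrist_force'],0))
p=np.mean([env.grab_frame("scene")[0] for _ in range(4)],0).astype(np.uint8);np.savez("s5.npz",p=p); print([cap(p,t) for t in(55,65,75)])
c=crop(p,270,225,60,60,9);cv2.imwrite("pics/closed.png",c)
E
```

```text
t: 14.82
tcp_pos: [478.0, -172.1, 68.5]
tool_rot: [0.571, 0.821, -0.0, 0.0]
wrist_force: [2.4, 0.3, 1.4]
opening: 17.2
grip_force: 30.0
[ 4.90059206 -3.72402041] [-2.36472622  0.50570257]
[[], [(166, 318.4, 272.0, array([112.5,  31.4]))], [(430, 317.6, 268.3, array([100. ,  29.1]))]]
```

```bash
python3 -m handwheel '-1 0.0007 -0.0019 0 0;-1 0 0 0 0;-1 0 0 0 0';python3 -m handwheel '-1 0.0007 -0.0019 0 0;-1 0 0 0 0;-1 0 0 0 0'
python3 - <<'E'
from h import *
O=np.array([483.9,-173.9]);s=env.observe();print(sf(s['tcp_pos'],O),sf(s['wrist_force'],0))
p=np.mean([env.grab_frame("scene")[0] for _ in range(4)],0).astype(np.uint8);np.savez("s6.npz",p=p)
# carriage/pointer column profile beside the mark, s3 vs now, and cap with other thresholds
print([cap(p,t) for t in(35,40,45,85,95)])
g=lambda q:cv2.cvtColor(q,cv2.COLOR_BGR2GRAY)
for f in("s3","s4","s6"):
    q=g(np.load(f+".npz")['p']); print(f,q[258:276,315:320].mean(1).astype(int), q[258:276,322:330].mean(1).astype(int))
print(g(p)[250:270,292:318])
E
```

```text
t: 15.4
tcp_pos: [477.9, -172.5, 68.3]
tool_rot: [0.571, 0.821, 0.0, -0.001]
wrist_force: [0.9, 4.9, 5.2]
opening: 17.3
grip_force: 30.0
t: 15.78
tcp_pos: [477.8, -172.9, 68.2]
tool_rot: [0.571, 0.821, 0.001, -0.003]
wrist_force: [-0.9, 10.6, 7.1]
opening: 17.4
grip_force: 30.0
[ 5.42333579 -3.02293231] [ -2.8025297  -10.25089145]
[[], [], [], [(619, 313.7, 276.1, array([127.5,  22.9])), (1922, 303.6, 271.5, array([114.6,   1.9])), (196, 318.2, 268.3, array([100.1,  30.3]))], [(452, 313.4, 276.1, array([127.7,  22.3]))]]
s3 [82 84 63 60 65 65 64 66 63 69 89 81 61 54 69 51 71 80] [197 188 136  61  54  56  55  55  56  55  55 153 142 115 126 112 111 110]
s4 [82 84 70 63 65 65 63 65 64 55 85 79 63 55 72 51 70 80] [156 156 109  58  56  55  56  55  55  56  56 154 143 115 128 112 111 111]
s6 [83 85 71 63 66 65 64 66 64 55 89 79 67 55 71 52 70 81] [158 157 115  69  64  56  56  56  56  55  56 154 144 121 132 115 114 114]
[[215 214 216 172  75 126 185 185 127 128 129  49  26  18  20  19  20  41
   97 115 101  90 120 155 129  76]
 [214 215 196 135  73 132 189 172 106 136 133  50  29  30  30  28
[... 1306 characters left out ...]
22  21  22
   22  16  37  66  80  72  54  57]
 [178 113 121 119 101  64  16  13  20  18  20  20  20  20  19  20  21  21
   20  32  65  81  83  71  56  55]
 [170  95 120 125 118  93  49  16  18  16  14  19  17  22  22  17  20  13
   46  73  83  83  83  73  57  57]
 [140  81  80  85  84  78  56  26  20  16  23  21  18  21  19  21  22  35
   67  83  84  83  80  67  56  53]
 [111  71  81  82  82  83  76  63  48  24  20  19  21  20  22  33  55  73
   83  83  82  82  76  64  55  49]
 [ 90  76  85  84  84  83  83  82  82  81  71  57  57  64  77  81  81  82
   82  83  83  83  74  77  90  87]
 [ 93  76  83  83  82  83  82  82  83  83  83  82  84  82  84  83  85  84
   85  84  83  84  72  69  81  82]]
```

The y-force rises to 10 N while the TCP stops moving, so the lever is against its closed stop. I'll ease the push a little and check.

```bash
python3 -m handwheel '-1 -0.0007 0.0014 0 0;-1 0 0 0 0;-1 0 0 0 0;-1 0 0 0 0;-1 0 0 0 0'
python3 - <<'E'
from h import *
O=np.array([483.9,-173.9]);s=env.observe();print(sf(s['tcp_pos'],O),sf(s['wrist_force'],0),s['grip_force'])
p,d=env.grab_frame("scene"); g=lambda q:cv2.cvtColor(q,cv2.COLOR_BGR2GRAY)
print(g(p)[262:277,312:333]); print(g(np.load("s3.npz")['p'])[262:277,312:322])
P=pts("scene",d); q=P[(np.hypot(P[...,0]-624,P[...,1]+124)<30)&(P[...,2]>78)&(P[...,2]<160)]; print("marker",q.mean(0),q.max(0))
E
```

```text
t: 16.6
tcp_pos: [477.7, -172.6, 68.3]
tool_rot: [0.571, 0.821, 0.001, -0.002]
wrist_force: [0.5, 6.6, 6.7]
opening: 17.5
grip_force: 30.0
[ 5.36123802 -3.34589255] [-2.74526327 -6.03053869] 30.001062154769897
[[  4  59  83  74  57  58  67  80  74  57  56  58  70  84  73  57  56  56
   58  53  60]
 [ 38  69  82  73  55  57  67  79  71  52  53  56  58  57  58  60  58  57
   57  54  61]
 [ 63  83  82  71  57  56  69  75  68  54  54  58  57  55  57  58  56  58
   55  54  56]
 [ 82  81  85  73  61  54  65  81  73  59  56  56  55  56  55  59  57  59
   58  58  58]
 [ 84  81  78  67  59  55  67  80  73  56  61  57  51  55  58  55  60  60
   53  54  54]
 [ 81  84  80  65  54  50  53  58  57  58  59  58  57  55  57  57  54  57
   61  60  57]
 [ 83  83  75  80  91  94  87 110 104  58  57  56  59  57  57  59  54  55
   55  54  57]
 [ 85  84  74  71  82  80  80  81  74  57 112 174 187 189 171 144 144 125
   84  60  52]
 [ 82  83  67  54  66  69  73  78  69  55  83 129 156 165 169 161 145 151
  127  57  68]
 [ 88  80  73  55  57  56  51  59  57  56  85 132 158 157 160 134  84  64
   60  55  66]

[... 578 characters left out ...]
81  82  83  71  55  58  68  79  69  55]
 [ 82  82  79  66  56  53  65  79  70  55]
 [ 83  82  75  69  76  73  66  63  59  56]
 [ 82  82  75  78  90  93  92  94  80  57]
 [ 82  83  71  70  87  87  80  82  74  59]
 [ 84  84  73  57  58  55  63  73  66  57]
 [ 92  87  72  55  55  54  50  56  54  56]
 [ 91  89  70  48  51  68  91  90  63  51]
 [ 85  80  63  48  48  50  56  54  48  49]
 [ 78  76  65  55  58  66  92  86  52  48]
 [103  94  94 116 103  70  56  58  52  48]
 [155 124  95 120 109  97  92  71  57  52]]<stdin>:5: RuntimeWarning: Mean of empty slice.
  ret = um.true_divide(
Traceback (most recent call last):
ValueError: zero-size array to reduction operation maximum which has no identity
```

The pointer bar's rows (centre about 269) match the mark finger's (about 269.2), so it is aligned within about 1 mm. The gripper hides the marker in the scene view, so I'll check it from the top camera.

Run:
```python
from h import *
for n in("top","scene"):
    p,d=env.grab_frame(n); h=cv2.cvtColor(p,cv2.COLOR_BGR2HSV); P=pts(n,d)
    m=(cv2.inRange(h,(50,100,40),(85,255,255))>0)&(np.hypot(P[...,0]-624,P[...,1]+122)<60)
    ys,xs=np.nonzero(m); print(n,len(xs)); 
    if len(xs): print(xs.min(),xs.max(),ys.min(),ys.max(),P[m].mean(0).round(1),P[m].max(0).round(1))
    r=d[150:215,300:325]if n=="top" else d[150:205,300:325]; print(P[200 if n=="scene" else 180,305:322:3].round())
```

```text
top 59
308 316 170 181 [ 620.8 -118.8  112.3] [ 638.1 -113.2  149.3]
[[ 619. -104.   54.]
 [ 622. -114.   38.]
 [ 616. -119.   72.]
 [ 627. -132.   13.]
 [ 617. -135.   71.]
 [ 628. -150.    4.]]
scene 0
[[ 432. -190.  175.]
 [ 436. -195.  175.]
 [ 440. -199.  174.]
 [ 441. -205.  175.]
 [ 442. -211.  176.]
 [ 493. -197.  150.]]
```

The marker is still in the cup: its green cap is at (621,-119), up to about 147 mm. Handing in.

```bash
python3 -c "
from station import env
print(env.finish_job())"
```

```text
the job is handed in; nothing more can be done
None
```

I handed the job in with the marker standing released in the cup, the pointer about 1 mm from the length mark by camera, the lever against its closed stop, and the knob still gripped at 30 N. The hand-in returned no verdict, and I did not re-check the four items to be left alone.

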